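# Slide the bath pot to the round mark and stand the funnel in its lid

### The arm

A 6-joint arm with a two-finger parallel gripper is mounted at the origin on the work surface. World frame = base frame: x ahead of the robot, y to its left, z up, the work surface at z = 0. Lengths are in mm, angles in rad, forces in N, time in s.
With the tool pointing down it reaches from about 250 to 775 mm from the base axis. Payload 4 kg.
Tool frame: the origin (TCP) lies at the very end of the fingers, on their centre line; the grasp point (between the pads) lies bot.grip_point_offset behind it (bot.grip_point_offset is the distance from the TCP to the grasp point, in mm); z points along the fingers, y is the line along which they close (so a half turn about z gives the same grasp; the last joint's range is limited). The gripper opens to 85 mm and grips with 20 to 120 N. Pads are 22 mm wide; open, the fingers measure 114 mm over their backs; the gripper's body (76 mm by 85 mm) begins 54 mm behind the grasp point. The pads swing forward as they close: fully open they stand 13 mm farther back than shut.
Start: joints at [1.051, 0.087, 1.371, -0, 1.684, -0.103], TCP at [222.67, 502.927, 231.341] pointing down, gripper open.
Joint ranges: [-3.1, 3.1], [-0.76, 2.03], [0.27, 2.55], [-1.08, 4.22], [0.17, 2.65], [-2.57, 2.57]. Speed limits (rad/s): [2.79, 2.79, 3.14, 3.14, 3.14, 3.14].

### API

Orientations are given as a 3x3 rotation matrix whose columns are the frame's x, y, z axes.
In Python, from station import bot gives the robot as it stands.
- The arm moves only by the tool apply_moves, never from a script. Its argument "increments" is a list that holds one entry, the list of rows, each a list of 5 numbers: the opening in per cent of the stroke, from 0 (shut) to 100 (fully open), then the shift along the tool's x, y, z in units of 20 mm (1.0 is 20 mm), then the turn about the tool's z in units of 180 degrees (1.0 is 180 degrees). A call has 1 to 20 rows; each row shifts and turns the commanded pose from where the row before left it, along the tool's axes as they then stand; what a row does not reach is not made up. A row lasts 1/8 s, in which the tool goes at most 62.5 mm and 10.7 degrees, less where a joint would pass 70% of its speed; a pose out of reach is approached as far as the arm can. A call with a number of a shift or a turn outside -1 to 1 is refused whole. A call with a gripper value outside its range is refused whole. The fingers move at their own pace and stop on an object; "grip_force" is the grip in N (left out, the last holds). Time passes only in rows, so rows that do not move let the fingers close. It gives the time, the measured TCP pose, the force, the opening and the grip force at its end, in the units of the state.
- bot.get_obs(): the state, without advancing time (a new reading comes with each control period).
- bot.capture(name): name is "scene" or "top" or "wrist"; returns (picture, depth): 420x560x3 uint8, red, green, blue; 420x560 float32, mm along the optical axis (not along the pixel's ray), 0 where there is no reading.
- bot.get_calibration(name): a dict with "camera_matrix" (3x3 intrinsics, pixels), "pose" (4x4, takes a point from camera to world coordinates). Camera axes: x right, y up, looking along -z (the intrinsics and any distortion apply to the point x, -y, -z); pixel columns grow to the right and rows downward; lengths in mm; the calibration is good to about 2 mm. A picture is of the moment at which its call begins: read the wrist's pose just before it. get_calibration takes no time and is no camera call; for the wrist camera it gives the pose at the moment of the call.
- bot.hand_in(): hands the job in; it is judged then, once.
The state is a dict: "time": time; "joints": joint angles; "dq": joint speeds; "joint_efforts": joint torques, N m; "ee_pos": TCP position; "tool_rot": TCP orientation; "contact_force": force on the tool from outside, world axes, zero at the start; "ft_torque": the same for the moment, N m; "finger_gap": opening from 0.0 (shut) to 1.0 (fully open); "finger_force": force on a finger pad.
Only numpy, scipy, OpenCV 4.12 (cv2) and the standard library are available. Lean on these libraries where they do the work, as an engineer would, in place of code of your own. Each camera call takes 0.05 s, during which the arm holds its last target. There are 200 camera calls.

### The job

Slide the heavy steel pot along the hotplate, without lifting or tipping it, from the square mark into the round mark, so that it stands centred inside the circle with a gap all round. Then take the funnel out of its slanted holder and stand it upright in the tapered opening of the pot's lid, stem down and fully home, with the pot still centred, and let go. Leave the other things on the bench where they are.

Things in the scene. Friction and masses are not known exactly. Their poses are not given: they have to be found in the camera images.
- hotplate: Fixed low white hotplate with a level black top 200 (x) by 420 (y) mm, 55 mm above the bench. On its -x side (nearest the robot) a control ledge 45 mm wide, 34 mm high, with two knobs (tops 46 mm high). Origin: centre of its underside; y along the long side. Two thin white outlines, a circle and a square, lie about 200 mm apart along y; either may be the left one.
- round_mark: The destination: a thin white printed circle on the hotplate's top, 140 mm inside and 148 mm outside diameter, flat. Origin: its centre, at the height of the hotplate's top.
- square_mark: The start: a thin white printed square outline on the hotplate's top, 148 mm a side outside, flat; the pot stands about on it at the start. Origin: its centre, at the height of the hotplate's top.
- pot: Loose heavy round straight-sided steel pot, no handles, lid fixed: 120 mm diameter (too wide to grasp), 100 mm high, 0.6 to 0.9 kg, a tapered opening in the middle of the lid. Origin: centre of its underside; z up. Friction on the hotplate about 0.5 to 0.7: pushed less than 50 mm above the hotplate it slides flat and stops when the push stops.
- pot_mouth (a point): Centre of the opening in the pot's lid, on the pot's axis 100 mm above its underside. The opening is a tapered socket: 32 mm in diameter at this mouth, narrowing to 17 mm at its floor 45 mm below. It matches the funnel's stem: seated, the stem's tip lies about 40 mm below the mouth.
- funnel: Loose bright metal funnel, 98 mm long, 90 g: tapered stem 45 mm long (18 mm diameter at the tip, 34 mm above), a shoulder, then from 53 to 98 mm above the tip a straight round cup 48 mm in diameter, the place to grasp. Origin: centre of the stem's tip; z along its axis from tip to cup. At the start it sits in the holder, leaning 20 degrees from vertical with the cup to the holder's -x side.
- rest: Fixed slanted funnel holder: dark base 100 by 80 mm, 12 mm high, with a short tapered tube (44 mm outside diameter at the mouth) leaning 20 degrees from vertical to its -x side, roughly towards the robot. Origin: at bench height below the centre of the tube's foot; z up, x-z the plane of the lean. Same taper as the pot's opening: draw the funnel out along its own axis.
- rest_mouth (a point): Centre of the mouth of the holder's slanted tube, 72 mm above the bench.
- tip_box: Bystander: a box of pipette tips, 85 by 125 mm, 101 mm high to the tops of the tips. Origin: centre of its underside. Leave it alone.
- reagent_bottle: Bystander: amber bottle, 64 mm in diameter, 130 mm high. Origin: centre of its underside. Leave it alone.
- dish: Bystander: small white bowl, 80 mm in diameter, 45 mm high. Origin: centre of its underside. Leave it alone.
Mind the look-alikes: they are no part of the job. What is shaped like the rest but yellow is not meant. Leave any yellow look-alike of the pot alone.

How it is judged:
By the outcome, as a careful person would: the job done as asked, in the order asked, and still so for the second after the job is handed in, with the robot touching nothing.
It also fails if it takes over 66 s, if anything falls off the work surface, if the arm or the gripper's body presses on something with over 40 N, if the wrist force passes 120 N, or if a joint passes its speed limit or range.

## Working session

There is one attempt and no reset: what is moved stays moved. The work goes in short steps, Python scripts to look and compute and a tool call to move; the robot and the scene stay as the last step left them, time stands still between calls to the robot, and variables do not carry over. Pictures are saved under pics/ and viewed, at most 13 in all, crops included, and the job is handed in when it is done.

Besides the shell and the picture viewer there is one more tool, called after "Emit:" as name(argument=value, ...) on one line, values as JSON. apply_moves: Moves the arm, as the interface text tells. Shifts and turns lie within -1 to 1; 1 stands for 20 mm of shift or 180 degrees of turn. Its arguments: {"type":"object","properties":{"increments":{"type":"array","items":{"type":"array","items":{"type":"array","items":{"type":"number"}}}},"grip_force":{"type":"number"}},"required":["increments"]}

```bash
ls; mkdir -p pics
cat > h.py <<'E'
import numpy as np, cv2
from station import bot
def save(name,fn):
    im,d=bot.capture(name); c=bot.get_calibration(name)
    np.savez('pics/'+fn+'.npz',im=im,d=d,K=c['camera_matrix'],P=c['pose'])
    cv2.imwrite('pics/'+fn+'.png',im[:,:,::-1]); return im,d,c
def load(fn):
    z=np.load('pics/'+fn+'.npz'); return z['im'],z['d'],z['K'],z['P']
def cloud(d,K,P):
    v,u=np.indices(d.shape); x=(u-K[0,2])/K[0,0]*d; y=(v-K[1,2])/K[1,1]*d
    p=np.stack([x,-y,-d],-1); return p@P[:3,:3].T+P[:3,3]
def ray(u,v,K,P,z):
    r=P[:3,:3]@np.array([(u-K[0,2])/K[0,0],-(v-K[1,2])/K[1,1],-1]); o=P[:3,3]
    return o+r*(z-o[2])/r[2]
E
python3 - <<'E'
from h import *
for n in('top','scene'):
    im,d,c=save(n,n+'0'); print(n,{k:np.round(v,2).tolist() if hasattr(v,'tolist') else v for k,v in c.items()})
o=bot.get_obs(); print(o, bot.grip_point_offset)
E
```

```text
pics
top {'camera_matrix': [[473.45, 0.0, 279.6], [0.0, 473.45, 203.61], [0.0, 0.0, 1.0]], 'pose': [[0.01, 0.99, -0.13, 295.58], [-1.0, 0.01, 0.01, 48.9], [0.01, 0.13, 0.99, 1567.38], [0.0, 0.0, 0.0, 1.0]]}
scene {'camera_matrix': [[409.17, 0.0, 272.84], [0.0, 409.17, 208.96], [0.0, 0.0, 1.0]], 'pose': [[0.37, -0.79, 0.49, 988.52], [0.93, 0.32, -0.19, -168.91], [-0.01, 0.53, 0.85, 983.59], [0.0, 0.0, 0.0, 1.0]]}
{'time': 0.1, 'joints': array([ 1.05089453e+00,  8.78941089e-02,  1.37210436e+00, -5.41740242e-05,
        1.68358776e+00, -1.03123639e-01]), 'dq': array([-4.42517494e-04, -6.66934030e-05, -3.29152796e-03, -3.23009866e-04,
        3.71839166e-04,  9.11866943e-04]), 'joint_efforts': array([ 2.13289903e-03, -3.53016579e+01, -3.14219177e+01, -1.00547177e-04,
        7.91467231e-03, -2.05170988e-05]), 'ee_pos': array([222.45983001, 502.51778307, 230.24842269]), 'tool_rot': array([[-9.14395421e-01,  4.04821100e-01, -9.43682461e-04],
       [ 4.04822171e-01,  9.14393746e-01, -1.75690522e-03],
       [ 1.51665037e-04, -1.98852967e-03, -9.99998011e-01]]), 'contact_force': array([-0.43036603,  0.13272622, -0.58539673]), 'ft_torque': array([ 0.01169658,  0.00678816, -0.01595189]), 'finger_force': 0.0, 'finger_gap': 1.0019626387500615} 18.700000000000003
```

View pics/top0.png

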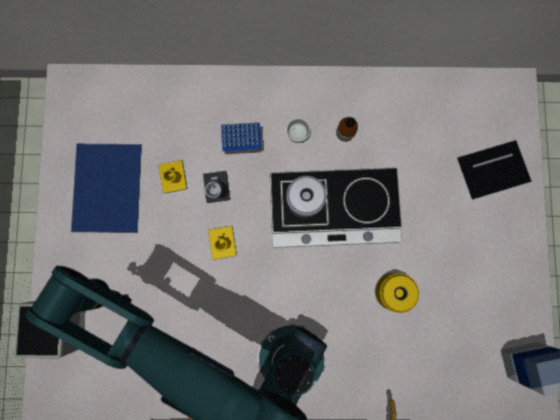

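View pics/scene0.png

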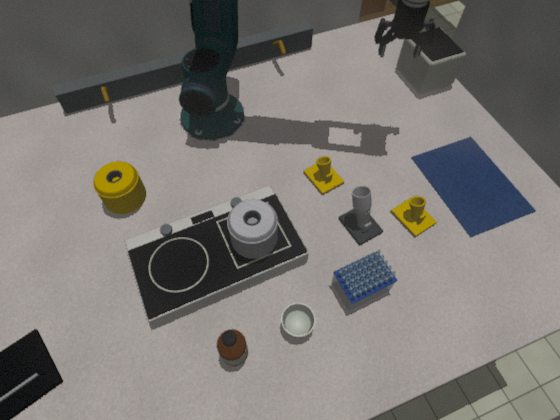

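The top view has the pot at px (306,195) on the left square, the circle at (366,200), and the dark holder with the funnel at (215,187). The yellow look-alikes are at (172,176), (222,242) and (398,292). The scene view agrees. I'll measure positions now.

```bash
cat > m.py <<'E'
from h import *
im,d,K,P=load('top0'); C=cloud(d,K,P); Z=C[:,:,2]
# pot
def box(u0,u1,v0,v1):
    m=np.zeros(d.shape,bool); m[v0:v1,u0:u1]=1; return m&(d>0)
m=box(275,340,165,230)&(Z>145)&(Z<165); cs,_=cv2.findContours(m.astype('uint8'),0,1)
c=max(cs,key=cv2.contourArea); (u,v),r=cv2.minEnclosingCircle(c); print('pot lid z',np.median(Z[m]),(u,v,r),ray(u,v,K,P,155).round(1),'diam',2*r*np.median(d[m])/K[0,0])
# plate
m=box(265,410,160,235)&(Z>48)&(Z<62); print('plate z',np.median(Z[m]))
g=im.mean(2); w=(g>90)&box(338,395,172,226)
cs,_=cv2.findContours(w.astype('uint8'),0,1)
for c in sorted(cs,key=cv2.contourArea)[-2:]:
    if len(c)>10:
        e=cv2.fitEllipse(c); print('circ',e,ray(*e[0],K,P,55).round(1),'d',np.array(e[1])*(1512)/K[0,0])
# plate corners from depth
m=box(260,415,155,240)&(Z>46)&(Z<65); cs,_=cv2.findContours(m.astype('uint8'),0,1); c=max(cs,key=cv2.contourArea)
q=cv2.boxPoints(cv2.minAreaRect(c)); print('plate',[ray(*p,K,P,55)[:2].round(0).tolist() for p in q])
# rest/funnel
m=box(195,235,165,210); 
for lo,hi in((8,20),(60,100),(100,145)):
    k=m&(Z>lo)&(Z<hi); print(lo,hi,k.sum(),C[k].mean(0).round(1),C[k].min(0).round(1),C[k].max(0).round(1))
k=m&(Z>6)&(Z<20); cs,_=cv2.findContours((m&(g<60)).astype('uint8'),0,1); c=max(cs,key=cv2.contourArea)
q=cv2.boxPoints(cv2.minAreaRect(c)); print('base',[ray(*p,K,P,12)[:2].round(0).tolist() for p in q])
E
python3 m.py
```

```text
pot lid z 154.13129760935635 (305.8595275878906, 194.97398376464844, 19.517864227294922) [507.1 -38.3 155. ] diam 117.83290752927697
plate z 55.447379832975685
circ ((306.82275390625, 159.12796020507812), (85.29100036621094, 188.8732452392578), 124.76168060302734) [640.4 -47.8  55. ] d [272.38275941 603.17988411]
circ ((374.69573974609375, 192.76919555664062), (53.012996673583984, 66.70191192626953), 51.69538879394531) [ 530.7 -267.3   55. ] d [169.30070296 213.01720873]
plate [[597.0, 75.0], [617.0, -347.0], [418.0, -350.0], [399.0, 66.0]]
8 20 443 [557.7 246.5  12.8] [486.4 191.2   8. ] [625.4 322.5  19.5]
60 100 137 [537.5 251.5  83.8] [513.6 225.5  61.4] [562.  270.6  99.6]
100 145 89 [531.8 248.5 119.7] [505.  224.2 100.2] [560.9 270.4 137.9]
base [[597.0, 294.0], [606.0, 221.0], [514.0, 207.0], [504.0, 280.0]]
```

```bash
cat > ring.py <<'E'
from h import *
import sys
def ring(fn,c0,th=30,z=55,lo=58,hi=88):
    im,d,K,P=load(fn); H,W=d.shape; v,u=np.indices(d.shape)
    R=np.stack([(u-K[0,2])/K[0,0],-(v-K[1,2])/K[1,1],-np.ones(d.shape)],-1)@P[:3,:3].T
    X=P[:3,3]+R*((z-P[2,3])/R[...,2])[...,None]
    g=cv2.cvtColor(im,cv2.COLOR_RGB2GRAY).astype(float); g=g-cv2.medianBlur(g.astype('uint8'),15)
    c=np.array(c0,float)
    for _ in range(8):
        rr=np.hypot(X[...,0]-c[0],X[...,1]-c[1]); m=(rr>lo)&(rr<hi)&(g>th)
        p=X[m][:,:2]; s=np.linalg.lstsq(np.c_[2*p,np.ones(len(p))],(p**2).sum(1),rcond=None)[0]
        c=s[:2]; r=np.sqrt(s[2]+c@c); lo,hi=max(lo,66),min(hi,82)
    a=np.arctan2(*(p-c).T[::-1]); print('ring',c.round(1),'r',r.round(1),'n',len(p),'octants',np.histogram(a,8)[0]); return c
if __name__=='__main__': ring('top0',(505,-240))
E
python3 ring.py
```

```text
ring [ 507.4 -238.6] r 72.1 n 414 octants [51 52 52 53 51 48 54 53]
```

Emit:
apply_moves(increments=[[[50, 0, 0, 0, 0.055], [50, 0, 0, 0, 0.055], [50, 0, 0, 0, 0.055], [50, 0, 0, 0, 0.055], [50, 0, 0, 0, 0.055], [50, 0, 0, 0, 0.055], [50, 0, 0, 0, 0.037], [50, -1, 0.65, 0, 0], [50, -1, 0.65, 0, 0], [50, -1, 0.65, 0, 0], [50, -1, 0.65, 0, 0], [50, -1, 0.65, 0, 0], [50, -1, 0.65, 0, 0], [50, -1, 0.65, 0, 0], [50, -1, 0.65, 0, 0], [50, -1, 0.65, 0, 0], [50, -1, 0.65, 0, 0], [50, -1, 0.65, 0, 0], [50, -1, 0.65, 0, 0], [50, -1, 0.65, 0, 0]]])

```text
time: 2.6
ee_pos: [392.0, 242.3, 230.7]
tool_rot: [[-0.001, 1.0, -0.001], [1.0, 0.001, -0.0], [-0.0, -0.001, -1.0]]
contact_force: [0.6, -0.7, 0.4]
finger_gap: 0.5
finger_force: 0.0
```

Emit:
apply_moves(increments=[[[50, -1, 0.65, 0, 0], [50, -1, 0.65, 0, 0], [50, -1, 0.65, 0, 0], [50, -1, 0.65, 0, 0], [50, -1, 0.65, 0, 0], [50, -1, 0.65, 0, 0], [50, -1, 0.65, 0, 0], [50, -1, 0.65, 0, 0], [50, -1, 0.6, 0, 0], [50, 0, 0, 0, 0]]])

```text
time: 3.85
ee_pos: [508.3, 62.1, 230.4]
tool_rot: [[0.001, 1.0, -0.002], [1.0, -0.001, -0.0], [-0.0, -0.002, -1.0]]
contact_force: [-0.4, -0.2, -0.3]
finger_gap: 0.501
finger_force: 0.0
```

Run:
```python
from h import *
save('wrist','w1'); o=bot.get_obs(); print(o['ee_pos'],o['tool_rot'],o['joints'],bot.get_calibration('wrist'))
```

```text
[507.87438844  63.01485261 230.6080004 ] [[ 1.41644586e-04  9.99998589e-01 -1.67411261e-03]
 [ 9.99999824e-01 -1.40678596e-04  5.77119720e-04]
 [ 5.76883394e-04 -1.67419406e-03 -9.99998432e-01]] [1.22396371e-02 3.12262099e-03 1.45957633e+00 6.01184507e-04
 1.68056061e+00 1.24461569e-02] {'camera_matrix': array([[351.37655453,   0.        , 283.98720335],
       [  0.        , 351.37655453, 206.04215176],
       [  0.        ,   0.        ,   1.        ]]), 'pose': array([[ 9.99998450e-01, -9.86492180e-04,  1.45857522e-03,
         5.07476891e+02],
       [ 4.67370236e-04,  9.47321948e-01,  3.20282544e-01,
         1.45382478e+02],
       [-1.69769655e-03, -3.20281366e-01,  9.47320941e-01,
         3.72934489e+02],
       [ 0.00000000e+00,  0.00000000e+00,  0.00000000e+00,
         1.00000000e+00]])}
```

View pics/w1.png

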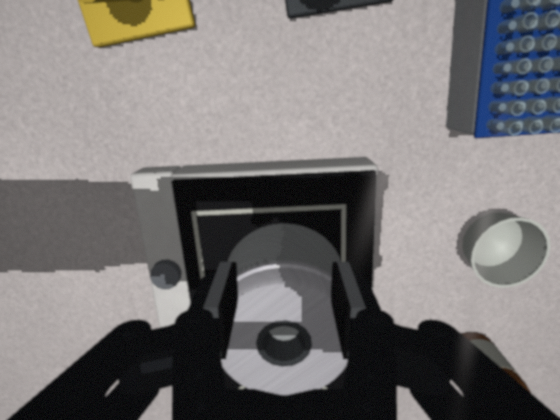

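The wrist view shows the lid opening at (284,343), almost exactly on the tool's x, so the pot is at x≈507. Next I lower the tool beside the pot on its +y side.

Emit:
apply_moves(increments=[[[50, 0, 0, 1, 0], [50, 0, 0, 1, 0], [50, 0, 0, 1, 0], [50, 0, 0, 1, 0], [50, 0, 0, 1, 0], [50, 0, 0, 1, 0], [50, 0, 0, 1, 0], [50, 0, 0, 0.16, 0], [50, -0.5, 0, 0, 0], [50, -0.3, 0, 0, 0], [50, -0.3, 0, 0, 0]]])

```text
time: 5.28
ee_pos: [508.7, 40.6, 89.1]
tool_rot: [[-0.001, 1.0, 0.002], [1.0, 0.001, 0.0], [0.0, 0.002, -1.0]]
contact_force: [0.8, 0.6, -0.3]
finger_gap: 0.498
finger_force: 0.0
```

Emit:
apply_moves(increments=[[[50, -0.2, 0, 0, 0], [50, -0.2, 0, 0, 0], [50, -0.2, 0, 0, 0], [50, -0.2, 0, 0, 0], [50, -0.2, 0, 0, 0], [50, -0.2, 0, 0, 0]]])

```text
time: 6.02
ee_pos: [508.1, 17.5, 88.2]
tool_rot: [[-0.001, 1.0, -0.0], [1.0, 0.001, 0.001], [0.001, -0.0, -1.0]]
contact_force: [-1.4, 5.4, 1.5]
finger_gap: 0.504
finger_force: 0.0
```

```bash
cat > pot.py <<'E'
from h import *
def pot(fn,lo=147,hi=162):
    im,d,K,P=load(fn); C=cloud(d,K,P); m=(d>0)&(C[...,2]>147)&(C[...,2]<162)&(C[...,0]>400)&(C[...,0]<620)&(C[...,1]<40)&(C[...,1]>-340)
    cs,_=cv2.findContours(m.astype('uint8'),0,1); c=max(cs,key=cv2.contourArea); (u,v),r=cv2.minEnclosingCircle(c); print('pot',ray(u,v,K,P,155).round(1),'n',m.sum(),'r',r)
if __name__=='__main__':
    import sys; save('scene',sys.argv[1]+'s'); save('top',sys.argv[1]+'t'); pot(sys.argv[1]+'t'); pot(sys.argv[1]+'s'); o=bot.get_obs(); print(o['ee_pos'],o['contact_force'])
E
python3 -c "
from pot import *
pot('top0');pot('scene0')"; python3 pot.py p1
```

```text
pot [506.2 -37.5 155. ] n 972 r 19.196203231811523
pot [513.6 -40.6 155. ] n 1440 r 23.63270378112793
pot [508.7 -65.9 155. ] n 527 r 17.755380630493164
pot [517.  -54.6 155. ] n 1508 r 24.523853302001953
[508.17959843  16.92845405  88.07487982] [-0.42072663  3.08210966  0.64231255]
```

View pics/p1s.png

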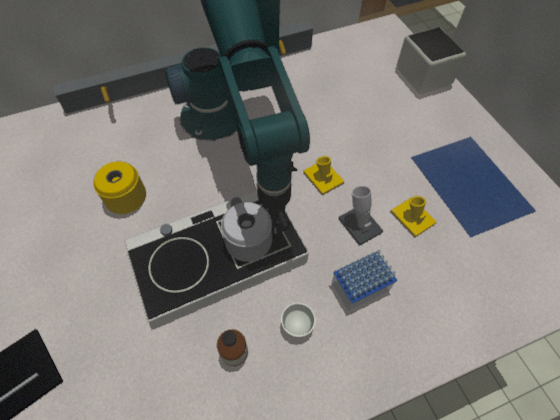

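The pot is being pushed flat, with about 5 N on the tool. The scene view shows it upright at (247,235).

Emit:
apply_moves(increments=[[[50, -0.4, 0, 0, 0], [50, -0.4, 0, 0, 0], [50, -0.4, 0, 0, 0], [50, -0.4, 0, 0, 0], [50, -0.4, 0, 0, 0], [50, -0.4, 0, 0, 0], [50, -0.4, 0, 0, 0], [50, -0.4, 0, 0, 0], [50, -0.4, 0, 0, 0], [50, -0.4, 0, 0, 0], [50, -0.4, 0, 0, 0], [50, -0.4, 0, 0, 0], [50, -0.4, 0, 0, 0], [50, -0.4, 0, 0, 0], [50, -0.4, 0, 0, 0], [50, -0.4, 0, 0, 0], [50, -0.4, 0, 0, 0], [50, -0.4, 0, 0, 0], [50, -0.4, 0, 0, 0], [50, -0.2, 0, 0, 0]]])

```text
time: 8.62
ee_pos: [508.3, -139.3, 88.0]
tool_rot: [[-0.001, 1.0, -0.0], [1.0, 0.001, 0.0], [0.0, -0.0, -1.0]]
contact_force: [-0.1, 5.1, 1.2]
finger_gap: 0.5
finger_force: 0.0
```

```bash
python3 pot.py p2
```

```text
pot [ 497.6 -243.9  155. ] n 277 r 13.463011741638184
pot [ 523.3 -204.6  155. ] n 1618 r 28.35940170288086
[ 508.25627906 -139.64272187   87.97139466] [-0.30856843  1.48974127  0.61455683]
```

Emit:
apply_moves(increments=[[[50, -0.3, 0, 0, 0], [50, -0.3, 0, 0, 0], [50, -0.3, 0, 0, 0], [50, -0.1, 0, 0, 0], [50, 0, 0, 0, 0], [50, 1, 0, 0, 0], [50, 1, 0, 0, 0], [50, 1, 0, 0, 0], [50, 1, 0, 0, 0], [50, 1, 0, -0.5, 0], [50, 1, 0, -1, 0], [50, 1, 0, -1, 0], [50, 1, 0, -1, 0], [50, 0, 0, 0, 0], [50, 0, 0, 0, 0]]])

```text
time: 10.6
ee_pos: [507.7, 1.3, 157.2]
tool_rot: [[-0.002, 1.0, -0.001], [1.0, 0.002, -0.0], [-0.0, -0.001, -1.0]]
contact_force: [1.0, -0.4, 0.7]
finger_gap: 0.502
finger_force: 0.0
```

```bash
python3 pot.py p3; python3 -c "
from h import *; save('wrist','p3w')
from ring import ring; ring('p3t',(507,-239))"
```

```text
pot [ 512.2 -231.1  155. ] n 974 r 18.80484390258789
pot [ 515.9 -231.4  155. ] n 1624 r 25.39789581298828
[507.47197363   0.81073804 156.7261359 ] [-0.28385951  0.79190258  0.24563521]
ring [ 510.2 -240.1] r 74.4 n 214 octants [46 31  9  7  5 28 42 46]
```

View pics/p3t.png

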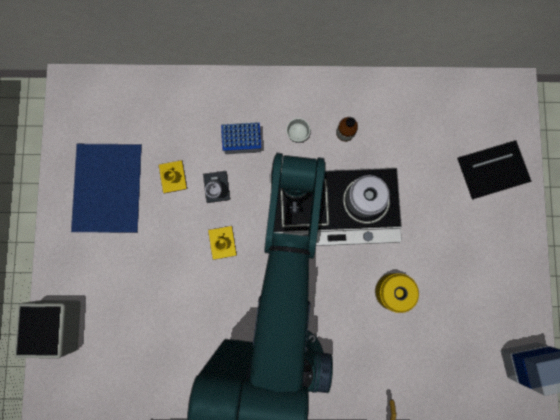

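The top view shows the pot at px (367,197), slightly left of and above the ring, with ring visible below it. I'll measure it more precisely from the lid edge and the wrist view.

```bash
cat > pot2.py <<'E'
from h import *
def lid(fn,c0):
    im,d,K,P=load(fn); C=cloud(d,K,P); rr=np.hypot(C[...,0]-c0[0],C[...,1]-c0[1])
    m=(d>0)&(rr<75)&(C[...,2]>146)&(C[...,2]<164)
    cs,_=cv2.findContours(m.astype('uint8'),0,1); c=max(cs,key=cv2.contourArea)[:,0,:]
    H,W=d.shape; c=c[(c[:,0]>2)&(c[:,0]<W-3)&(c[:,1]>2)&(c[:,1]<H-3)]
    p=np.array([ray(u,v,K,P,155)[:2] for u,v in c])
    for _ in range(4):
        s=np.linalg.lstsq(np.c_[2*p,np.ones(len(p))],(p**2).sum(1),rcond=None)[0]; q=s[:2]; r=np.sqrt(s[2]+q@q)
        e=np.abs(np.hypot(*(p-q).T)-r); p=p[e<max(4,np.median(e)*2)]
    print(fn,'lid',q.round(1),'r',r.round(1),'n',len(p),'z',np.median(C[m][:,2]).round(1))
    g=cv2.cvtColor(im,cv2.COLOR_RGB2GRAY); h=(rr<26)&(d>0)&(C[...,2]<143)
    h=(np.hypot(C[...,0]-q[0],C[...,1]-q[1])<26)&(C[...,2]<146)&(d>0)
    if h.sum()>3:
        v,u=np.nonzero(h); print('  hole',ray(u.mean(),v.mean(),K,P,150).round(1),h.sum())
if __name__=='__main__':
    import sys
    for f in sys.argv[1:]:
        n,x,y=f.split(','); lid(n,(float(x),float(y)))
E
python3 pot2.py top0,507,-38 scene0,507,-38 p3t,510,-231 p3s,510,-231 p3w,510,-231
```

```text
top0 lid [508.2 -38.9] r 54.7 n 106 z 154.2
  hole [508.9 -39.4 150. ] 68
scene0 lid [511.3 -39.7] r 55.4 n 126 z 154.4
  hole [507.6 -38.6 150. ] 86
p3t lid [ 511.5 -230.7] r 54.5 n 107 z 154.2
  hole [ 512.7 -231.8  150. ] 69
p3s lid [ 514.7 -230.4] r 55.3 n 141 z 154.2
  hole [ 511.1 -231.   150. ] 96Traceback (most recent call last):
  File "pot2.py", line 19, in <module>
    n,x,y=f.split(','); lid(n,(float(x),float(y)))
                        ~~~^^^^^^^^^^^^^^^^^^^^^^^
  File "pot2.py", line 5, in lid
    cs,_=cv2.findContours(m.astype('uint8'),0,1); c=max(cs,key=cv2.contourArea)[:,0,:]
                                                    ~~~^^^^^^^^^^^^^^^^^^^^^^^^
ValueError: max() iterable argument is empty
```

View pics/p3w.png

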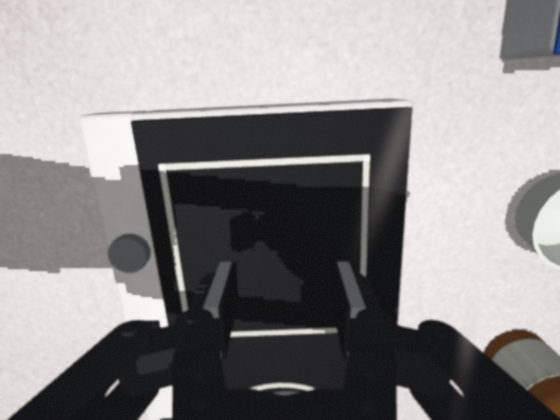

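The pot is at about (512,-231) and the target is (507.4,-238.6). The wrist view shows only the now-empty square, at (265,245). I'll close the gap with one diagonal push of about 9 mm along (-0.51,-0.86).

Emit:
apply_moves(increments=[[[50, -0.95, 0.33, 0, 0], [50, -0.95, 0.33, 0, 0], [50, -0.95, 0.33, 0, 0], [50, -0.95, 0.33, 0, 0], [50, -0.95, 0.33, 0, 0], [50, -0.95, 0.33, 0, 0], [50, -0.95, 0.33, 0, 0], [50, -0.9, 0.33, 0, 0.057], [50, 0, 0, 0, 0.057], [50, 0, 0, 0, 0.056], [50, 0, 0, 0.86, 0], [50, 0, 0, 0.86, 0], [50, 0, 0, 0.86, 0], [50, 0, 0, 0.86, 0], [50, 0, 0, 0, 0]]])

```text
time: 12.62
ee_pos: [559.7, -149.1, 86.6]
tool_rot: [[0.508, 0.862, -0.005], [0.862, -0.508, 0.002], [-0.001, -0.005, -1.0]]
contact_force: [-0.2, -0.2, -0.3]
finger_gap: 0.5
finger_force: 0.0
```

Emit:
apply_moves(increments=[[[50, -0.4, 0.03, 0, 0], [50, -0.3, 0, 0, 0], [50, -0.3, 0, 0, 0], [50, -0.3, 0, 0, 0], [50, -0.2, 0, 0, 0], [50, -0.18, 0, 0, 0], [50, 0, 0, 0, 0], [50, 0, 0, 0, 0]]])

```text
time: 13.62
ee_pos: [545.2, -178.2, 90.5]
tool_rot: [[0.508, 0.861, 0.002], [0.861, -0.508, 0.001], [0.002, 0.001, -1.0]]
contact_force: [0.4, 5.0, 5.8]
finger_gap: 0.499
finger_force: 0.0
```

Emit:
apply_moves(increments=[[[50, 1, 0, 0, 0], [50, 1, 0, 0, 0], [50, 1, 0, -0.8, -0.055], [50, 0, 0, -1, -0.055], [50, 0, 0, -1, -0.06], [50, 1, 0, -1, 0], [50, 1, 0, -1, 0], [50, 1, 0, -1, 0], [50, 1, 0, -1, 0], [50, 1, 0, 0, 0], [50, 1, 0, 0, 0], [50, 0, 0, 0, 0]]])

```text
time: 15.12
ee_pos: [574.4, -5.4, 224.0]
tool_rot: [[-0.002, 1.0, -0.002], [1.0, 0.002, 0.0], [0.0, -0.002, -1.0]]
contact_force: [-0.2, -0.6, 0.4]
finger_gap: 0.504
finger_force: 0.0
```

```bash
python3 pot.py p4; python3 pot2.py p4t,508,-238 p4s,508,-238 ; python3 -c "
from ring import ring; ring('p4t',(507,-239)); ring('scene0',(507,-239)); ring('p4s',(507,-239))"
```

```text
pot [ 508.9 -236.7  155. ] n 985 r 18.925249099731445
pot [ 515.9 -237.   155. ] n 1626 r 25.42147445678711
[574.67785372  -7.171991   224.17208096] [-1.38430074 -0.21159568  0.34814484]
p4t lid [ 509.2 -236.2] r 55.0 n 110 z 154.4
  hole [ 509.8 -237.3  150. ] 69
p4s lid [ 512.6 -236.4] r 55.3 n 140 z 154.2
  hole [ 509.3 -237.   150. ] 98
ring [ 508.3 -239.4] r 73.3 n 209 octants [41 16  4  0 18 40 46 44]
ring [ 506.  -236.6] r 72.0 n 457 octants [55 55 55 68 63 55 52 54]
ring [ 505.9 -236.6] r 72.2 n 236 octants [37 19 19 25 41 37 34 24]
```

The pot is now within 2–3 mm of the ring centre, which leaves a gap of at least 7 mm all round. I'll go and look at the funnel.

Emit:
apply_moves(increments=[[[80, 1, 0.19, 0, 0], [80, 1, 0.19, 0, 0], [80, 1, 0.19, 0, 0], [80, 1, 0.19, 0, 0], [80, 1, 0.19, 0, 0], [80, 1, 0.19, 0, 0], [80, 1, 0.19, 0, 0], [80, 1, 0.19, 0, 0], [80, 1, 0.19, 0, 0], [80, 1, 0.19, 0, 0], [80, 1, 0.19, 0, 0], [80, 1, 0.19, 0, 0], [80, 1, 0.19, 0, 0], [80, 0, 0, 0, -0.055], [80, 0, 0, 0, -0.055], [80, 0, 0, 0, -0.055], [80, 0, 0, 0, -0.055], [80, 0, 0, 0, -0.055], [80, 0, 0, 0, -0.055], [80, 0, 0, 0, -0.055]]])

```text
time: 17.73
ee_pos: [624.6, 253.4, 225.3]
tool_rot: [[-0.937, 0.348, 0.0], [0.348, 0.937, 0.0], [0.0, 0.0, -1.0]]
contact_force: [-0.1, -0.5, -0.5]
finger_gap: 0.8
finger_force: 0.0
```

Emit:
apply_moves(increments=[[[80, 0, 0, 0, -0.055], [80, 0, 0, 0, -0.055], [80, 0, 0, 0, -0.053], [80, 0, 0, 0, 0]]])

```text
time: 18.23
ee_pos: [624.6, 253.3, 225.3]
tool_rot: [[-0.989, -0.148, 0.0], [-0.148, 0.989, 0.0], [-0.0, 0.0, -1.0]]
contact_force: [0.7, 0.2, -0.3]
finger_gap: 0.8
finger_force: 0.0
```

Run:
```python
from h import *
im,d,c=save('wrist','f1'); o=bot.get_obs(); print(o['ee_pos'],o['tool_rot'].round(3).tolist(),o['joints'].round(2),c['pose'].round(2).tolist())
```

```text
[624.5578216  253.18576894 225.27587102] [[-0.989, -0.148, -0.0], [-0.148, 0.989, 0.0], [0.0, 0.0, -1.0]] [ 0.3   0.37  1.04  0.    1.73 -1.42] [[-0.15, -0.94, -0.32, 541.87], [0.99, -0.14, -0.05, 240.43], [0.0, -0.32, 0.95, 367.56], [0.0, 0.0, 0.0, 1.0]]
```

View pics/f1.png

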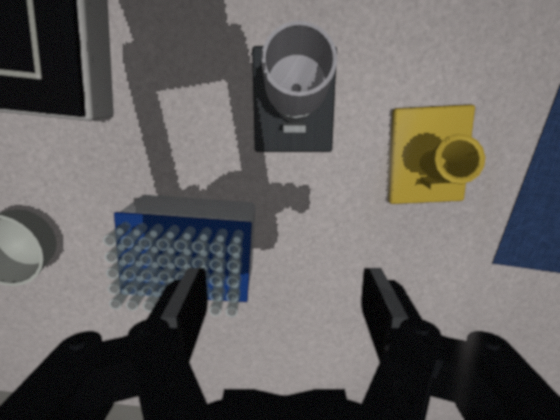

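The wrist view shows the funnel cup rim centred near (299,65), on the dark base spanning (253–335, 45–152). The base is aligned with the tool. The yellow look-alike is off to the right at (435,155). Next I fit the rim circle and the base yaw.

```bash
cat > fun.py <<'E'
from h import *
im,d,K,P=load('f1'); C=cloud(d,K,P); Z=C[...,2]
v,u=np.indices(d.shape); g=im.max(2)
b=((u>240)&(u<345)&(v>30)&(v<165)&(g<75)&(Z<25)).astype('uint8')
b[40:130,255:332]=1
cs,_=cv2.findContours(b,0,1); c=max(cs,key=cv2.contourArea); p=np.array([ray(*q,K,P,12)[:2] for q in c[:,0,:]],'float32')
rct=cv2.minAreaRect(p); print('base',rct); 
q=cv2.boxPoints(rct); e=[q[1]-q[0],q[2]-q[1]]; l=max(e,key=np.linalg.norm); psi=np.arctan2(l[1],l[0]); psi=(psi+np.pi/2)%np.pi-np.pi/2; print('psi deg',np.degrees(psi))
m=(u>250)&(u<350)&(v>15)&(v<125)&(d>0)&(Z>60)
for psi in (psi,np.radians(8.6)):
    a=np.array([-np.sin(np.radians(20))*np.cos(psi),-np.sin(np.radians(20))*np.sin(psi),np.cos(np.radians(20))])
    X=C[m]; s=X@a; print('s pct',np.percentile(s,[50,80,90,95,98,99.5]).round(1))
    top=np.percentile(s,98); R=X[(s>top-5)]
    e1=np.cross([0,1,0],a); e1/=np.linalg.norm(e1); e2=np.cross(a,e1)
    r2=np.c_[R@e1,R@e2]; t=np.linalg.lstsq(np.c_[2*r2,np.ones(len(r2))],(r2**2).sum(1),rcond=None)[0]; rad=np.sqrt(t[2]+t[:2]@t[:2])
    rim=t[0]*e1+t[1]*e2+top*a; print('rim',rim.round(1),'rad',rad.round(1),'n',len(R),'grasp@75',(rim-23*a).round(1),'tip',(rim-98*a).round(1),'mouth',(rim-58*a).round(1),'foot(z=0)',(rim-a*rim[2]/a[2]).round(1))
E
python3 fun.py
```

```text
base ((552.2454833984375, 250.59249877929688), (104.53321075439453, 79.64298248291016), 8.53197193145752)
psi deg 8.531964
s pct [-94.  -73.4 -70.7 -70.2 -69.8 -69.2]
rim [524.1 247.2 127.7] rad 22.6 n 1294 grasp@75 [531.9 248.4 106.1] tip [557.2 252.2  35.6] mouth [543.7 250.2  73.2] foot(z=0) [570.1 254.1   0. ]
s pct [-94.  -73.5 -70.7 -70.3 -69.9 -69.3]
rim [524.1 247.2 127.7] rad 22.6 n 1294 grasp@75 [531.9 248.4 106.1] tip [557.2 252.2  35.6] mouth [543.7 250.2  73.2] foot(z=0) [570.1 254.2   0. ]
```

Funnel geometry is consistent: fitted rim z 127.7 against 126.5 expected, mouth z 73 against 72, psi 8.5°. I'll move over it, descend, and grasp gently so it can pivot about the pads.

Emit:
apply_moves(increments=[[[90, 0.92, 0.09, 0, 0], [90, 0.92, 0.09, 0, 0], [90, 0.92, 0.09, 0, 0], [90, 0.92, 0.09, 0, 0], [90, 0.92, 0.09, 0, 0], [90, 0, 0, 0.9, 0], [90, 0, 0, 1, 0], [90, 0, 0, 1, 0], [90, 0, 0, 1, 0], [90, 0, 0, 1, 0], [90, 0, 0, 1, 0], [90, 0, 0, 1, 0], [90, 0, 0, 0, 0]]])

```text
time: 19.9
ee_pos: [530.7, 247.0, 83.7]
tool_rot: [[-0.989, -0.149, -0.006], [-0.149, 0.989, -0.002], [0.006, -0.001, -1.0]]
contact_force: [-0.4, 0.3, 0.6]
finger_gap: 0.898
finger_force: 0.0
```

Emit:
apply_moves(increments=[[[40, 0, 0, 0, 0], [40, 0, 0, 0, 0], [40, 0, 0, 0, 0], [40, 0, 0, 0, 0], [40, 0, 0, 0, 0], [40, 0, 0, 0, 0]]], grip_force=25)

```text
time: 20.65
ee_pos: [532.8, 248.4, 88.4]
tool_rot: [[-0.989, -0.15, 0.002], [-0.15, 0.989, 0.001], [-0.002, 0.001, -1.0]]
contact_force: [0.9, 3.1, 3.4]
finger_gap: 0.556
finger_force: 26.6
```

Emit:
apply_moves(increments=[[[40, 0.171, 0, -0.47, 0], [40, 0.171, 0, -0.47, 0], [40, 0.171, 0, -0.47, 0], [40, 0.171, 0, -0.47, 0], [40, 0.342, 0, -0.94, 0], [40, 0.342, 0, -0.94, 0], [40, 0, 0, -1, 0], [40, 0, 0, -1, 0], [40, 0, 0, -1, 0], [40, 0, 0, -1, 0], [40, 0, 0, -0.8, 0], [40, 0, 0, 0, 0]]])

```text
time: 22.15
ee_pos: [505.7, 243.9, 261.0]
tool_rot: [[-0.989, -0.15, 0.004], [-0.15, 0.989, 0.001], [-0.004, 0.001, -1.0]]
contact_force: [-0.5, 0.6, -1.6]
finger_gap: 0.553
finger_force: 26.4
```

Run:
```python
from h import *
save('scene','g1'); im,d,c=save('wrist','g1w'); s=load('g1')[0]
C=np.hstack([im,np.vstack([s])])[:,:]; C=cv2.resize(C,(800,300)); cv2.imwrite('pics/g1c.png',C[:,:,::-1])
print(bot.get_obs()['ee_pos'],bot.get_obs()['finger_gap'])
```

```text
[504.86710962 243.60926653 258.29543731] 0.5567952308977031
```

View pics/g1c.png

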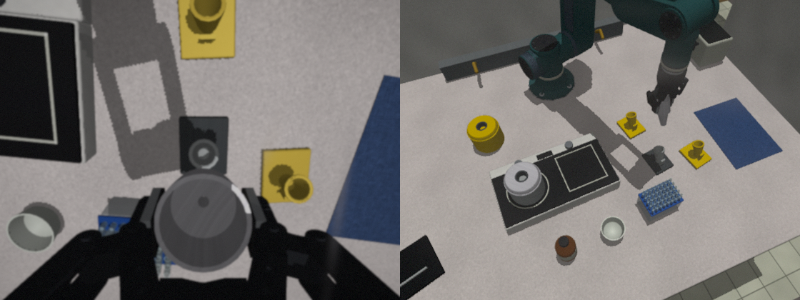

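The funnel is out and held, with the cup between the pads at (203,222) in the left half, and the holder is empty. Before placing it, I'll measure its tilt in the gripper.

```bash
cat > tilt.py <<'E'
from h import *
import sys
def tilt(fn,o):
    im,d,K,P=load(fn); C=cloud(d,K,P); R=o['tool_rot']; T=(C-o['ee_pos'])@R  # tool frame
    h=-T[...,2]; m=(d>0)&(np.abs(T[...,1])<4)&(np.abs(T[...,0])<45)&(h>0)&(h<75)
    x=T[...,0][m]; z=h[m]
    for lo in range(-40,40,4):
        k=(x>=lo)&(x<lo+4)
        if k.sum()>2: print(lo,k.sum(),'h max %.1f min %.1f med %.1f'%(z[k].max(),z[k].min(),np.median(z[k])))
tilt(sys.argv[1],bot.get_obs())
E
python3 tilt.py g1w
```

```text
-28 119 h max 10.3 min 1.9 med 5.9
-24 378 h max 21.6 min 0.1 med 5.3
-20 229 h max 32.0 min 0.1 med 26.4
-16 358 h max 47.2 min 30.1 med 38.8
-12 181 h max 47.4 min 40.8 med 45.4
8 112 h max 75.0 min 72.7 med 74.3
20 29 h max 9.8 min 0.6 med 5.4
24 41 h max 20.7 min 9.7 med 14.9
28 210 h max 32.1 min 20.0 med 30.3
```

Tilt in the gripper is 19–20°, with the tip at tool x −25.5 and 52 mm below the TCP. I'll square the tool and carry the funnel over to the pot.

Emit:
apply_moves(increments=[[[40, 0, 0, 0, 0.047], [40, 0.04, -1, 0, 0], [40, 0.04, -1, 0, 0], [40, 0.04, -1, 0, 0], [40, 0.04, -1, 0, 0], [40, 0.04, -1, 0, 0], [40, 0.04, -1, 0, 0], [40, 0.04, -1, 0, 0], [40, 0.04, -1, 0, 0], [40, 0.04, -1, 0, 0], [40, 0.04, -1, 0, 0], [40, 0.04, -1, 0, 0], [40, 0.04, -1, 0, 0], [40, 0.04, -1, 0, 0], [40, 0.04, -1, 0, 0], [40, 0.04, -1, 0, 0], [40, 0.04, -1, 0, 0], [40, 0.04, -1, 0, 0], [40, 0.04, -1, 0, 0], [40, 0.04, -1, 0, 0]]])

```text
time: 24.75
ee_pos: [490.6, -137.8, 258.6]
tool_rot: [[-1.0, -0.003, 0.0], [-0.003, 1.0, -0.0], [-0.0, -0.0, -1.0]]
contact_force: [-0.2, 0.5, -1.4]
finger_gap: 0.559
finger_force: 26.4
```

Emit:
apply_moves(increments=[[[40, 0.04, -1, 0, 0], [40, 0.04, -1, 0, 0], [40, 0.04, -1, 0, 0], [40, 0.04, -1, 0, 0], [40, 0, -1, 0, 0], [40, 0, 0, 0.6, 0], [40, 0, 0, 0, 0], [40, 0, 0, 0, 0]]])

```text
time: 25.75
ee_pos: [488.2, -235.6, 246.2]
tool_rot: [[-1.0, -0.004, -0.0], [-0.004, 1.0, 0.001], [0.0, 0.001, -1.0]]
contact_force: [0.1, 0.2, -1.2]
finger_gap: 0.555
finger_force: 26.4
```

```bash
python3 - <<'E'
from h import *
o=bot.get_obs(); print(o['ee_pos'].round(1),o['tool_rot'].round(3).tolist(),o['contact_force'].round(1),o['joints'].round(2))
im,d,c=save('wrist','h1w'); save('scene','h1s'); s=load('h1s')[0]
z=cv2.resize(s[130:340,60:340],(560,420),interpolation=2)
C=cv2.resize(np.hstack([im,z]),(800,300)); cv2.imwrite('pics/h1c.png',C[:,:,::-1])
E
python3 tilt.py h1w; python3 pot2.py h1w,509,-237 h1s,509,-237
```

```text
[ 488.2 -235.6  246.2] [[-1.0, -0.004, -0.0], [-0.004, 1.0, 0.001], [0.0, 0.001, -1.0]] [ 0.1  0.2 -1.2] [-0.55  0.07  1.36  0.    1.71 -2.13]
-28 116 h max 10.5 min 2.8 med 5.9
-24 368 h max 21.2 min 0.1 med 4.9
-20 236 h max 32.5 min 0.1 med 25.7
-16 359 h max 47.1 min 30.4 med 38.6
-12 185 h max 47.3 min 40.5 med 45.2
8 141 h max 75.0 min 72.0 med 74.3
20 27 h max 8.0 min 0.3 med 4.1
24 47 h max 20.6 min 9.0 med 15.1
28 210 h max 32.1 min 19.9 med 30.1
h1w lid [ 503.3 -238.6] r 52.8 n 274 z 154.1
  hole [ 503.3 -239.2  150. ] 625
h1s lid [ 513.2 -236.4] r 54.8 n 111 z 154.1
  hole [ 509.3 -236.9  150. ] 98
```

View pics/h1c.png

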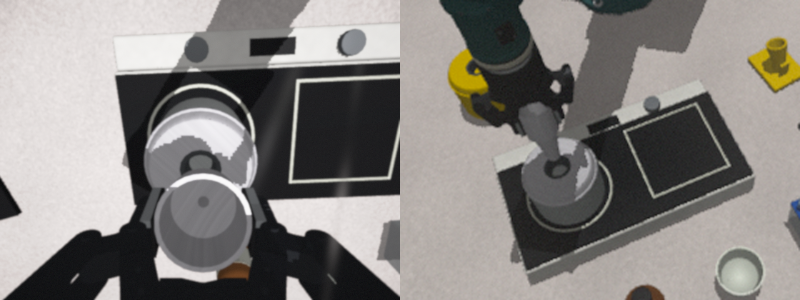

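The scene crop shows the funnel tilted with its tip just above the lid opening at (555,170). I correct by a couple of mm, then lower the tip about 8 mm into the mouth and check the force.

Emit:
apply_moves(increments=[[[40, 0.08, -0.09, 0.6, 0], [40, 0, 0, 0.6, 0], [40, 0, 0, 0.5, 0], [40, 0, 0, 0.35, 0], [40, 0, 0, 0.3, 0], [40, 0, 0, 0, 0], [40, 0, 0, 0, 0]]])

```text
time: 26.72
ee_pos: [486.8, -238.3, 199.9]
tool_rot: [[-1.0, -0.003, 0.001], [-0.003, 1.0, -0.0], [-0.001, -0.0, -1.0]]
contact_force: [-0.0, 0.1, -0.5]
finger_gap: 0.558
finger_force: 26.4
```

```bash
python3 - <<'E'
from h import *
o=bot.get_obs(); print(o['ee_pos'].round(1),o['contact_force'].round(1))
save('scene','i1'); s=load('i1')[0]
cv2.imwrite('pics/i1c.png',cv2.resize(s[180:300,100:260],(800,600),interpolation=2)[:,:,::-1])
E
python3 pot2.py i1,509,-237
```

```text
[ 486.8 -238.3  199.9] [-0.   0.1 -0.5]
i1 lid [ 513.6 -236.4] r 54.8 n 117 z 154.2
  hole [ 513.7 -236.4  150. ] 30
```

View pics/i1c.png

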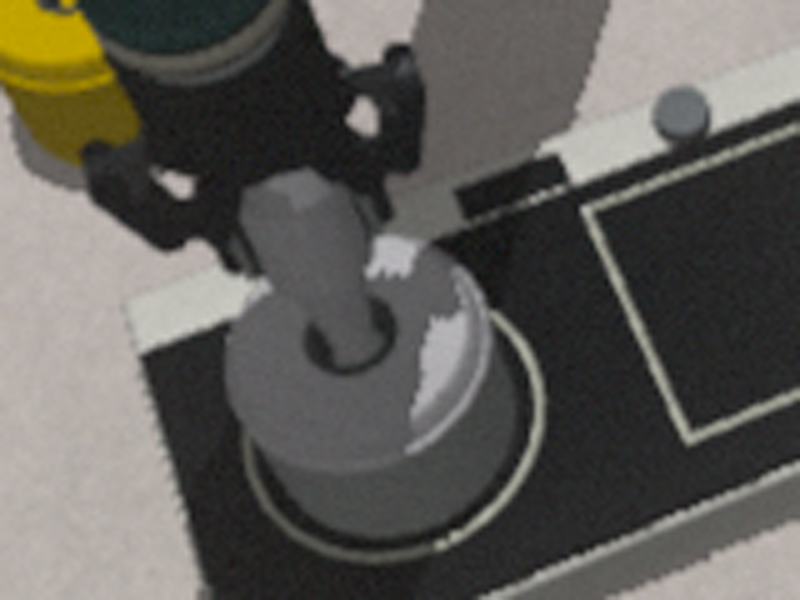

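The tip sits in the opening at (350,345) with no contact force. Next I shift the tool towards world +x in small steps so the funnel pivots upright against the socket wall.

Emit:
apply_moves(increments=[[[40, -0.2, 0.03, 0.1, 0], [40, -0.15, 0, 0, 0], [40, -0.15, 0, 0, 0], [40, -0.15, 0, 0, 0], [40, -0.1, 0, 0, 0], [40, 0, 0, 0, 0]]], grip_force=20)

```text
time: 27.52
ee_pos: [500.9, -237.8, 198.0]
tool_rot: [[-1.0, -0.003, -0.002], [-0.003, 1.0, -0.001], [0.002, -0.001, -1.0]]
contact_force: [-5.9, -1.3, 3.2]
finger_gap: 0.556
finger_force: 26.7
```

```bash
python3 - <<'E'
from h import *
save('wrist','j1w'); save('scene','j1'); save('top','j1t')
E
python3 tilt.py j1w;python3 pot2.py j1,509,-237 j1t,509,-237
```

```text
-28 113 h max 10.4 min 3.1 med 5.9
-24 373 h max 21.4 min 0.0 med 4.9
-20 246 h max 32.2 min 0.0 med 25.9
-16 377 h max 47.4 min 30.6 med 39.1
-12 169 h max 48.0 min 41.0 med 45.3
8 108 h max 75.0 min 72.9 med 74.4
20 31 h max 8.7 min 0.3 med 4.7
24 53 h max 20.9 min 9.6 med 15.7
28 217 h max 32.6 min 20.2 med 30.6
j1 lid [ 520. -236.] r 56.2 n 100 z 157.3
  hole [ 518.8 -232.4  150. ] 9
j1t lid [ 521.6 -227.4] r 46.0 n 54 z 156.2
```

The pot gave way instead of the funnel pivoting, so I back off, lift out and check the pot.

Emit:
apply_moves(increments=[[[40, 0.3, 0, 0, 0], [40, 0.1, 0, -0.4, 0], [40, 0, 0, -0.8, 0], [40, 0, 0, -1, 0], [40, 0, 0, -0.5, 0], [40, 0, 0, 0, 0]]])

```text
time: 28.42
ee_pos: [494.5, -237.8, 253.3]
tool_rot: [[-1.0, -0.003, 0.003], [-0.003, 1.0, -0.002], [-0.003, -0.002, -1.0]]
contact_force: [-0.3, -0.0, -0.6]
finger_gap: 0.558
finger_force: 26.4
```

```bash
python3 - <<'E'
from h import *
o=bot.get_obs(); print(o['ee_pos'].round(1),o['contact_force'].round(1),o['finger_force'])
save('scene','k1')
E
python3 pot2.py k1,512,-237; python3 -c "
from ring import ring; ring('k1',(507,-238))
from h import *
# ledge/step profile at y=-140
im,d,K,P=load('scene0'); C=cloud(d,K,P)
for y in (-140,-165,-115,-40,-190):
  m=(abs(C[...,1]-y)<4)&(C[...,0]>360)&(C[...,0]<440)&(d>0)
  x=C[m]; print(y,[(b,round(float(np.median(x[(x[:,0]>=b)&(x[:,0]<b+5)][:,2])),1)) for b in range(360,440,5) if ((x[:,0]>=b)&(x[:,0]<b+5)).any()])
"
```

```text
[ 494.5 -237.8  253.3] [-0.3 -0.  -0.6] 26.422218829393387
k1 lid [ 515.8 -236.6] r 55.0 n 123 z 154.1
  hole [ 511.6 -237.4  150. ] 99
ring [ 504.6 -236.8] r 73.1 n 277 octants [ 1  6 36 25 53 54 43 59]
-140 [(360, 33.2), (365, 34.3), (370, 35.2), (375, 36.3), (380, 35.8), (385, 35.6), (390, 37.7), (395, 37.1), (410, 55.6), (415, 57.2), (420, 56.5), (425, 56.7), (430, 56.1), (435, 55.6)]
-165 [(360, 31.9), (365, 34.7), (370, 35.5), (375, 34.7), (380, 36.2), (385, 36.5), (390, 35.8), (395, 35.5), (410, 55.4), (415, 56.6), (420, 56.4), (425, 55.9), (430, 56.7), (435, 55.8)]
-115 [(360, 35.5), (365, 34.0), (370, 34.9), (375, 35.9), (380, 35.3), (385, 36.2), (390, 35.7), (395, 36.0), (410, 55.5), (415, 56.5), (420, 55.6), (425, 55.8), (430, 55.9), (435, 56.8)]
-40 [(365, 45.5), (370, 46.7), (375, 47.1), (380, 47.3), (385, 48.3)]
-190 [(365, 35.0), (370, 35.0), (375, 34.4), (380, 33.9), (385, 34.2), (390, 34.7), (395, 34.4), (400, 35.9), (410, 54.5), (415, 55.9), (420, 56.9), (425, 56.1), (430, 55.0), (435, 56.4)]
```

The pot only moved about 2 mm in +x. A better approach uses the held funnel itself. With a half turn the tip points towards -x, so I can nudge the pot back low down with the stem tip. After that I press the tip against the hotplate's fixed +x side face to turn the funnel upright in the pads.

Emit:
apply_moves(increments=[[[40, 0, 0, 0, 0.0588], [40, 0, 0, 0, 0.0588], [40, 0, 0, 0, 0.0588], [40, 0, 0, 0, 0.0588], [40, 0, 0, 0, 0.0588], [40, 0, 0, 0, 0.0588], [40, 0, 0, 0, 0.0588], [40, 0, 0, 0, 0.0588], [40, 0, 0, 0, 0.0588], [40, 0, 0, 0, 0.0588], [40, 0, 0, 0, 0.0588], [40, 0, 0, 0, 0.0588], [40, 0, 0, 0, 0.0588], [40, 0, 0, 0, 0.0588], [40, 0, 0, 0, 0.0588], [40, 0, 0, 0, 0.0588], [40, 0, 0, 0, 0.0588], [40, 1, 0, 0, 0], [40, 1, 0, 0, 0], [40, 1, 0, 0, 0]]])

```text
time: 30.98
ee_pos: [553.9, -237.1, 250.2]
tool_rot: [[1.0, 0.004, -0.002], [0.004, -1.0, 0.001], [-0.002, -0.001, -1.0]]
contact_force: [-0.0, 0.2, -1.1]
finger_gap: 0.559
finger_force: 26.4
```

Emit:
apply_moves(increments=[[[40, 1, 0, 0, 0], [40, 1, 0, 0, 0], [40, 1, 0, 0, 0], [40, 0.5, 0, 0.8, 0], [40, 0, 0, 1, 0], [40, 0, 0, 1, 0], [40, 0, 0, 1, 0], [40, 0, 0, 1, 0], [40, 0, 0, 1, 0], [40, 0, 0, 0.75, 0], [40, 0, 0, 0, 0]]])

```text
time: 32.35
ee_pos: [622.7, -236.5, 118.3]
tool_rot: [[1.0, 0.004, -0.003], [0.004, -1.0, 0.002], [-0.003, -0.002, -1.0]]
contact_force: [0.5, -0.6, -1.2]
finger_gap: 0.561
finger_force: 26.4
```

Emit:
apply_moves(increments=[[[40, -0.3, 0, 0, 0], [40, -0.3, 0, 0, 0], [40, -0.2, 0, 0, 0], [40, -0.1, 0, 0, 0], [40, -0.1, 0, 0, 0], [40, -0.1, 0, 0, 0], [40, 0, 0, 0, 0]]])

```text
time: 33.22
ee_pos: [602.8, -237.1, 121.2]
tool_rot: [[1.0, 0.005, 0.003], [0.005, -1.0, -0.001], [0.003, 0.001, -1.0]]
contact_force: [3.5, -0.7, -1.6]
finger_gap: 0.557
finger_force: 26.5
```

```bash
python3 - <<'E'
from h import *
o=bot.get_obs(); print(o['ee_pos'].round(1),o['contact_force'].round(1))
save('scene','l1')
E
python3 pot2.py l1,512,-237
```

```text
[ 602.8 -237.1  121.2] [ 3.5 -0.7 -1.6]
l1 lid [ 517.  -206.2] r 29.2 n 40 z 153.9
```

Emit:
apply_moves(increments=[[[40, -0.1, 0, 0, 0], [40, -0.05, 0, 0, 0], [40, 0, 0, 0, 0], [40, 1, 0, 0, 0], [40, 1, 0, 0, 0], [40, 0.8, 0, 0, 0], [40, 0, 0, 0, 0], [40, 0, 0, 0, 0]]])

```text
time: 34.28
ee_pos: [653.0, -236.8, 119.4]
tool_rot: [[1.0, 0.004, -0.004], [0.004, -1.0, 0.001], [-0.004, -0.001, -1.0]]
contact_force: [0.0, 0.1, -1.0]
finger_gap: 0.555
finger_force: 26.4
```

```bash
python3 - <<'E'
from h import *
o=bot.get_obs(); print(o['ee_pos'].round(1),o['contact_force'].round(1))
save('scene','n1'); save('top','n1t')
im,d,K,P=load('top0'); print('bottle',ray(347,126,K,P,130).round(0),'dish',ray(298,130,K,P,45).round(0))
C=cloud(d,K,P)
for y in(-230,-260,-300): 
  m=(abs(C[...,1]-y)<4)&(C[...,2]>45)&(C[...,2]<65)&(C[...,0]>560)&(C[...,0]<650)&(d>0); print(y,C[m][:,0].max().round(1))
E
python3 pot2.py n1,509,-237 n1t,509,-237; python3 -c "
from ring import ring; ring('n1',(507,-238))"
```

```text
[ 653.  -236.8  119.4] [ 0.   0.1 -1. ]
bottle [ 730. -169.  130.] dish [741. -19.  45.]
-230 609.0
-260 614.2
-300 613.8
n1 lid [267.7 -92.3] r 283.2 n 1 z 146.5
  hole [ 378.4 -102.   150. ] 175
n1t lid [ 485.4 -273.5] r 22.0 n 50 z 153.8
  hole [ 469.1 -276.4  150. ] 25
ring [ 504.7 -240.8] r 75.0 n 156 octants [25 33  8  4 18 21 20 27]
```

Emit:
apply_moves(increments=[[[40, 0, 0, 0.7, 0], [40, 0, 0, 0.67, 0], [40, -0.2, 0, 0, 0], [40, -0.15, 0, 0, 0], [40, -0.15, 0, 0, 0], [40, -0.15, 0, 0, 0], [40, -0.15, 0, 0, 0], [40, 0, 0, 0, 0]]])

```text
time: 35.38
ee_pos: [640.8, -237.3, 95.3]
tool_rot: [[1.0, 0.005, 0.007], [0.005, -1.0, -0.002], [0.007, 0.002, -1.0]]
contact_force: [4.0, 0.1, 1.2]
finger_gap: 0.555
finger_force: 26.2
```

```bash
python3 -c "
from h import *; save('wrist','q1w')"; python3 tilt.py q1w
```

```text
-28 157 h max 11.4 min 0.3 med 4.8
-24 384 h max 23.6 min 0.0 med 12.2
-20 302 h max 44.2 min 21.4 med 29.3
-16 453 h max 46.7 min 32.7 med 43.0
8 111 h max 75.0 min 72.9 med 74.3
20 66 h max 12.2 min 0.0 med 6.3
24 111 h max 32.9 min 12.4 med 20.4
28 201 h max 33.5 min 24.8 med 31.6
```

It now pivots at about 4 N and the tilt is down to roughly 16°. I continue.

Emit:
apply_moves(increments=[[[40, -0.15, 0, 0, 0], [40, -0.15, 0, 0, 0], [40, -0.15, 0, 0, 0], [40, -0.15, 0, 0, 0], [40, -0.15, 0, 0, 0], [40, -0.15, 0, 0, 0], [40, 0, 0, 0, 0]]])

```text
time: 36.3
ee_pos: [623.1, -237.4, 96.1]
tool_rot: [[1.0, 0.005, 0.008], [0.005, -1.0, -0.002], [0.008, 0.002, -1.0]]
contact_force: [4.7, -0.4, 2.9]
finger_gap: 0.556
finger_force: 26.4
```

```bash
python3 -c "
from h import *; save('wrist','q2w')"; python3 tilt.py q2w
```

```text
-24 4 h max 5.1 min 0.5 med 1.9
-20 1268 h max 43.2 min 0.1 med 25.9
-16 75 h max 43.0 min 32.8 med 40.7
4 4 h max 74.5 min 72.8 med 73.8
8 119 h max 75.0 min 73.2 med 74.4
24 568 h max 39.8 min 0.2 med 18.9
28 314 h max 39.6 min 23.2 med 34.5
```

Emit:
apply_moves(increments=[[[40, -0.13, 0, 0, 0], [40, -0.13, 0, 0, 0], [40, 0, 0, 0, 0]]])

```text
time: 36.72
ee_pos: [617.8, -237.4, 96.0]
tool_rot: [[1.0, 0.005, 0.007], [0.005, -1.0, -0.002], [0.007, 0.002, -1.0]]
contact_force: [5.9, 0.1, 3.6]
finger_gap: 0.556
finger_force: 26.3
```

```bash
python3 -c "
from h import *; save('wrist','q3w')"; python3 tilt.py q3w
```

```text
-20 1378 h max 41.9 min 0.0 med 26.2
-16 10 h max 42.3 min 29.6 med 39.0
4 3 h max 73.5 min 72.1 med 72.3
8 100 h max 75.0 min 72.6 med 74.4
24 677 h max 42.0 min 0.1 med 22.7
28 397 h max 41.9 min 0.4 med 32.3
```

The funnel is upright to within about 0.5°, with the rim at h 42 on both sides. I back off, lift and move over the pot.

Emit:
apply_moves(increments=[[[40, 1, 0, 0, 0], [40, 0.3, 0, -0.8, 0], [40, 0, 0, -1, 0], [40, 0, 0, -1, 0], [40, 0, 0, -1, 0], [40, 0, 0, -1, 0], [40, 0, 0, -1, 0], [40, 0, 0, -1, 0], [40, -1, 0, -0.2, 0], [40, -1, 0, 0, 0], [40, -1, 0, 0, 0], [40, -1, 0, 0, 0], [40, -1, 0, 0, 0], [40, -1, 0, 0, 0], [40, -0.7, 0, 0, 0], [40, 0, 0, 0, 0], [40, 0, 0, 0, 0]]])

```text
time: 38.9
ee_pos: [507.8, -237.5, 233.4]
tool_rot: [[1.0, 0.005, 0.001], [0.005, -1.0, -0.0], [0.001, 0.0, -1.0]]
contact_force: [0.0, -0.5, 0.1]
finger_gap: 0.555
finger_force: 26.0
```

```bash
python3 - <<'E'
from h import *
o=bot.get_obs(); print(o['ee_pos'].round(1),o['contact_force'].round(1),o['tool_rot'].round(4).tolist())
save('scene','r1'); save('top','r1t'); im,d,c=save('wrist','r1w')
s=load('r1')[0]; z=cv2.resize(s[180:300,100:260],(560,420),interpolation=2)
cv2.imwrite('pics/r1c.png',cv2.resize(np.hstack([im,z]),(800,300))[:,:,::-1])
K=c['camera_matrix'];P=c['pose'];T=(cloud(d,K,P)-o['ee_pos'])@o['tool_rot']; h=-T[...,2]
for y0 in(0,):
  for a,b in((5,15),(25,38)):
    m=(d>0)&(abs(T[...,1])<4)&(h>a)&(h<b); x=T[...,0][m]; print('walls',a,b,np.median(x[(x<-10)&(x>-35)]).round(1),np.median(x[(x>10)&(x<35)]).round(1))
E
python3 pot2.py r1,509,-237 ; python3 -c "
from ring import ring; ring('r1',(507,-238))"
```

```text
[ 507.8 -237.5  233.4] [ 0.  -0.5  0.1] [[1.0, 0.0045, 0.0008], [0.0045, -1.0, -0.0001], [0.0008, 0.0001, -1.0]]
walls 5 15 -17.4 27.7
walls 25 38 -16.9 28.2
r1 lid [ 512.5 -236.5] r 54.6 n 109 z 154.1
  hole [ 510.  -236.7  150. ] 79
ring [ 503.4 -238. ] r 74.0 n 305 octants [32 14 38 39 62 52 39 29]
```

View pics/r1c.png

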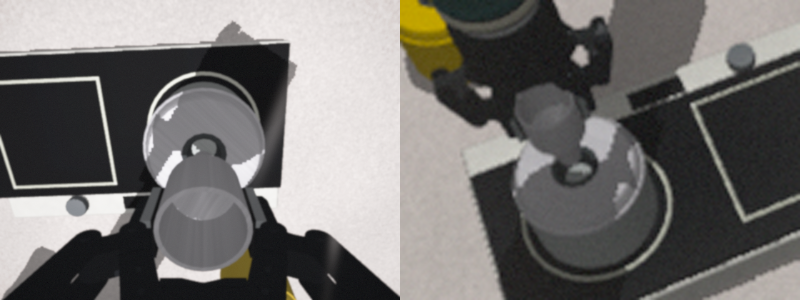

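The funnel hangs upright just above the opening, which is near (577,172) in the right half. I shift −3.5 mm in x and lower it.

Emit:
apply_moves(increments=[[[40, -0.17, 0, 0.3, 0], [40, 0, 0, 0.7, 0], [40, 0, 0, 0.5, 0], [40, 0, 0, 0.4, 0], [40, 0, 0, 0.2, 0], [40, 0, 0, 0.1, 0], [40, 0, 0, 0, 0]]])

```text
time: 39.92
ee_pos: [504.1, -237.6, 189.3]
tool_rot: [[1.0, 0.004, 0.0], [0.004, -1.0, -0.0], [0.0, 0.0, -1.0]]
contact_force: [-0.1, 0.0, -0.8]
finger_gap: 0.558
finger_force: 26.0
```

Emit:
apply_moves(increments=[[[40, 0, 0, 0.15, 0], [40, 0, 0, 0.1, 0], [40, 0, 0, 0.1, 0], [40, 0, 0, 0, 0], [40, 0, 0, 0, 0]]])

```text
time: 40.55
ee_pos: [504.1, -237.5, 182.1]
tool_rot: [[1.0, 0.004, 0.0], [0.004, -1.0, 0.0], [0.0, -0.0, -1.0]]
contact_force: [0.8, 0.1, -0.7]
finger_gap: 0.553
finger_force: 26.0
```

```bash
python3 - <<'E'
from h import *
o=bot.get_obs(); print(o['ee_pos'].round(1),o['contact_force'].round(1)); save('scene','s1')
E
python3 pot2.py s1,509,-237
```

```text
[ 504.1 -237.5  182.1] [ 0.8  0.1 -0.7]
s1 lid [ 513.3 -236.5] r 54.3 n 92 z 154.2
```

Emit:
apply_moves(increments=[[[40, 0.05, 0, 0.08, 0], [40, 0, 0, 0.08, 0], [40, 0, 0, 0.08, 0], [40, 0, 0, 0, 0]]])

```text
time: 41.1
ee_pos: [504.9, -237.7, 177.1]
tool_rot: [[1.0, 0.004, -0.0], [0.004, -1.0, -0.0], [-0.0, 0.0, -1.0]]
contact_force: [-1.0, -1.7, -1.2]
finger_gap: 0.556
finger_force: 26.0
```

Emit:
apply_moves(increments=[[[58, 0, 0.03, 0, 0], [60, 0, 0, 0, 0], [62, 0, 0, 0, 0], [66, 0, 0, 0, 0], [70, 0, 0, 0, 0], [80, 0, 0, 0, 0], [90, 0, 0, 0, 0], [90, 0, 0, 0, 0]]])

```text
time: 42.1
ee_pos: [505.0, -238.1, 177.3]
tool_rot: [[1.0, 0.004, 0.0], [0.004, -1.0, 0.0], [0.0, -0.0, -1.0]]
contact_force: [0.4, -0.2, 0.7]
finger_gap: 0.898
finger_force: 0.0
```

Emit:
apply_moves(increments=[[[90, 0, 0, -0.5, 0], [90, 0, 0, -1, 0], [90, 0, 0, -1, 0], [90, 0, 0, -1, 0], [90, 0, 0, -1, 0], [90, -1, 0, -0.5, 0], [90, -1, 0, 0, 0], [90, -1, 0, 0, 0], [90, -1, 0, 0, 0], [90, -1, 0, 0, 0], [90, 0, 0, 0, 0]]])

```text
time: 43.48
ee_pos: [404.6, -238.7, 278.6]
tool_rot: [[1.0, 0.003, 0.002], [0.003, -1.0, -0.001], [0.002, 0.001, -1.0]]
contact_force: [-0.4, -0.2, -0.3]
finger_gap: 0.901
finger_force: 0.0
```

```bash
cat > fin.py <<'E'
from h import *
import sys
n=sys.argv[1]
save('scene',n+'s'); save('top',n+'t'); im,d,c=save('wrist',n+'w')
s=load(n+'s')[0]; z=cv2.resize(s[160:300,90:277],(560,420),interpolation=2)
cv2.imwrite('pics/'+n+'c.png',cv2.resize(np.hstack([im,z]),(800,300))[:,:,::-1])
for f in('s','t','w'):
    im,d,K,P=load(n+f); C=cloud(d,K,P); m=(d>0)&(np.hypot(C[...,0]-508,C[...,1]+237)<45)&(C[...,2]>190)&(C[...,2]<230); 
    if m.sum()>5: Q=C[m]; t=Q[:,2]>Q[:,2].max()-6; print(f,'rim z pct',np.percentile(Q[:,2],[90,98]).round(1),'n',m.sum(),'mid',((Q.max(0)+Q.min(0))/2).round(1)); A=np.c_[Q[t][:,:2],np.ones(t.sum())]; print('  rim slope',np.linalg.lstsq(A,Q[t][:,2],rcond=None)[0][:2].round(3))
E
python3 fin.py t1; python3 pot2.py t1s,509,-237 t1t,509,-237; python3 -c "
from ring import ring; ring('t1s',(507,-238)); ring('t1t',(507,-238))"
```

```text
s rim z pct [214.1 215.6] n 306 mid [ 507.9 -237.3  203.9]
  rim slope [ 0.012 -0.003]
t rim z pct [215.4 217.5] n 107 mid [ 509.  -238.3  204.2]
  rim slope [-0.008  0.022]
w rim z pct [213.1 213.8] n 2352 mid [ 507.2 -238.2  202.3]
  rim slope [-0.007  0.001]
t1s lid [ 511.9 -236.4] r 54.9 n 119 z 154.1
t1t lid [ 509. -236.] r 54.4 n 96 z 154.2
ring [ 504.5 -237.4] r 73.3 n 300 octants [37 42 31 29 63 54 36  8]
ring [ 506.9 -241.4] r 74.8 n 222 octants [46 44  5 17 23 28 29 30]
```

View pics/t1c.png

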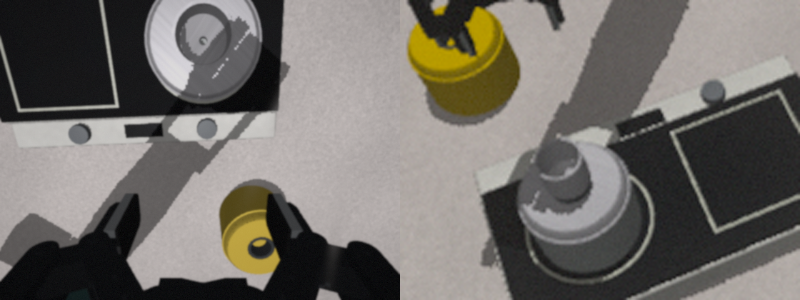

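The funnel is seated upright: rim z ≈ 213.5 against 213 expected, and level. In the right half it stands at (565,165) in the lid. The pot is within about 2 mm of the ring centre and the gripper is clear, so I hand in.

```bash
python3 -c "
from station import bot; print(bot.hand_in())"
```

```text
the job is handed in; nothing more can be done
None
```

I handed the job in at about 44 s of the 66 s: the pot stands within about 2 mm of the circle's centre and the funnel is upright and fully home in its lid. On the first try at standing the funnel up, the pot tipped slightly and slid about 2 mm; I pushed it back before seating the funnel.

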